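Zero the needle-depth gauge with its thumbwheel and load it in the processor's dock

ROBOT

A 7-joint arm with a two-finger parallel gripper is mounted at the origin on the work surface. World frame = base frame: x ahead of the robot, y to its left, z up, the work surface at z = 0. Lengths are in m, angles in rad, forces in N, time in s.
With the tool pointing down it reaches from about 0.4 to 0.85 m from the base axis. Payload 10.4 kg.
Tool frame: the origin (TCP) lies on the mounting face of the last link; the fingertips stand r.tips_ahead ahead of it and the grasp point (between the pads) lies 164 mm ahead of it (r.tips_ahead is the distance from the TCP to the fingertips, in m); z points along the fingers, y is the line along which they close (so a half turn about z gives the same grasp; the last joint's range is limited). The gripper opens to 87 mm and grips with 3 to 60 N. Pads are 19 mm wide; open, the fingers measure 117 mm over their backs; the gripper's body (75 mm by 190 mm) begins 51 mm behind the grasp point.
Start: joints at [-1.191, 0.332, -0.065, 1.46, 0.022, 1.35, -0.088], TCP at [0.245, 0.575, 0.405] pointing down, gripper open.
Joint ranges: [-2.6, 2.6], [-0.5, 2.12], [-1.47, 1.34], [0.16, 2.42], [-1.27, 4.41], [0.06, 2.06], [-2.6, 2.6]. Speed limits (rad/s): [2.22, 2.22, 2.79, 2.79, 3.14, 3.14, 3.14].

INTERFACE

Orientations are given as a unit quaternion [x, y, z, w].
In Python, from bench import telemetry, imaging, job, r gives the robot as it stands.
- The arm moves only by the tool move_arm, never from a script. Its argument "steps" is a list of rows, each an object of numbers: "dx", "dy", "dz": the shift along the tool's x, y, z in cm; "spin": the turn about the tool's z in rad. In form: [{"dx": .., "dy": .., "dz": .., "spin": ..}, ...]. A call has 1 to 12 rows; each row shifts and turns the commanded pose from where the row before left it, along the tool's axes as they then stand; what a row does not reach is not made up. A row lasts 1/10 s, in which the tool goes at most 50 mm and 8.59 degrees, less where a joint would pass 70% of its speed; a pose out of reach is approached as far as the arm can. A call with a gripper value outside its range is refused whole. "claw" is the finger opening in cm, from 0 to 8.7, set as the call begins (left out, the last holds). The fingers move at their own pace and stop on an object; "squeeze" is the grip in N (left out, the last holds). Time passes only in rows, so rows that do not move let the fingers close. It gives the time, the measured TCP pose, the force, the opening and the grip force at its end, in the units of the state.
- telemetry.read_state(): the state, without advancing time (a new reading comes with each control period).
- imaging.camera(name): name is "scene" or "side" or "wrist"; returns a dict with "img" (400x640x3 uint8, red, green, blue), "camera_matrix" (3x3 intrinsics, pixels), "R" (3x3) and "t" (3): a world point X has camera coordinates R X + t. Camera axes: x right, y down, z forward; pixel columns grow to the right and rows downward; lengths in m; the calibration is good to about 2 mm. The wrist camera is an equidistant fisheye: a pixel r from the principal point sees the ray r / f radians off the axis. A picture is of the moment at which its call begins. There is no depth.
- job.close_job(): hands the job in; it is judged then, once.
The state is a dict: "time": time; "joint_positions": joint angles; "joint_vel": joint speeds; "joint_torque": joint torques, N m; "ee_pos": TCP position; "eef_rot": TCP orientation; "ft_force": force on the tool from outside, world axes, zero at the start; "torque": the same for the moment, N m; "width": finger opening in m; "grip_force": force on a finger pad.
Only numpy, scipy, OpenCV 4.12 (cv2) and the standard library are available. Lean on these libraries where they do the work, as an engineer would, in place of code of your own. Each camera call takes 0.05 s, during which the arm holds its last target. There are 200 camera calls.

TASK

Take the small grey depth gauge out of its wooden storage cradle and stand it on the black rubber pad, let go of it, and roll its recessed thumbwheel with a light fingertip until the white index bar, which runs right across the little drum in the window, is level with the black zero line. Then take the gauge again by its two short ends and lower it gently, wheel up, all the way down between the two walls of the aluminium dock, about centred along them, and leave it there with the bar still on the line. Leave the jar, the beaker and the screwdriver where they are.

Things in the scene. Friction and masses are not known exactly. Their poses are not given: they have to be found in the camera images.
- gauge_center (a point): Centre of the depth gauge, a loose painted grey block 60 mm long (its x), 40 mm wide (its y) and 44 mm high (z up), 0.3 to 0.45 kg; this point is 22 mm above its underside. A steel thumbwheel is let into its top, and beside it (at y = +11 mm) a window shows an index drum.
- wheel_top (a point): Highest point of the thumbwheel's exposed rim at rest, 6 mm above the gauge's flat top, 50 mm above its underside, at y = -6 mm, half-way along the gauge. The wheel is steel, ribbed, 32 mm across and 10 mm thick, its axle along the gauge's y; only a hump 25 mm long shows. The rim needs about 2 N along it to turn, and the wheel keeps its setting when let go. Axes as the gauge's.
- wheel_axle (a point): Centre of the wheel at rest, 16 mm below its top. The axle is sprung: pressed from above the wheel sinks at about 3 N per mm after the first 1.5 N, up to 4 mm, then goes solid. A fingertip pressing with 4 to 8 N turns it without slip and without pushing the gauge along the pad; over 20 N would damage it. Axes as the gauge's.
- wheel (a joint): Angle (rad) of the wheel; 0 means the index bar is level with the zero line. The index is a white bar 2 mm wide right across a black drum of 9 mm radius on the wheel's shaft. It grows as the top of the rim is dragged towards the gauge's +x (1 rad for 16 mm of rim), and stops at -3 and 3. It starts between -2.6 and -1.2: the bar is down on the -x side, mostly out of sight.
- window (a point): Centre of the index window in the gauge's top, 24 x 8 mm, 44 mm above the underside, at y = +11 mm. The zero line (black, 2 mm wide) is on both its banks, half-way along the gauge. The drum turns 1 mm below. Ahead of the index bar it bears ten thin short white dashes 0.25 rad apart, 0.5 to 2.75 rad away, each longer the nearer it is to the bar. Axes as the gauge's.
- cradle_floor (a point): Centre of the storage cradle's floor, where the gauge stands at first. Fixed, wood: base 80 x 56 mm, 6 mm thick (this point is on its top), two end walls 7 mm thick and 48 mm high above the floor across its x, 65 mm apart. They hide the gauge's short ends; its long sides are free to be grasped.
- pad_top (a point): Centre of the top of the fixed black rubber pad, 130 x 130 mm and 3 mm thick, square to its axes.
- dock_floor (a point): Centre of the dock's floor, where the gauge must end. Fixed, aluminium: base 84 x 61 mm, 6 mm thick (this point is on its top), two walls along its x 40 mm long, 8 mm thick, 48 mm high above the floor, 45 mm apart. The gauge goes between them, its length along the dock's x, either way round, 2.5 mm free each side; its short ends stick out 10 mm past the walls and are held to put it in.
- jar: Bystander: amber glass jar with a white cap, 42 mm across, 62 mm high, origin at the centre of its underside.
- beaker: Bystander: glass beaker, 60 mm across, 75 mm high, origin at the centre of its underside.
- driver: Bystander: screwdriver 160 mm long lying on the bench, about along its x, origin at its underside.
Things that resemble listed ones, but are neither listed nor needed, are in the scene too. Leave any purple look-alike of the part that bears dock_floor alone. There is more than one size of the part that bears pad_top; the job needs the larger.

How it is judged:
On the way, in this order (a step that is already met when the one before it is completed fails the run):
1. the gauge stands upright on the pad, released (x of gauge_center in the frame of pad_top between -0.06 and 0.06 m and y of gauge_center in the frame of pad_top between -0.06 and 0.06 m and z of gauge_center in the frame of pad_top between 0.018 and 0.026 m and angle between gauge_center's own z axis and vertical below 0.12 rad and contact force between the fingers and gauge below 0.05 N and linear speed of gauge below 0.02 m/s), for 0.2 s.
2. the index bar is rolled to within 0.2 rad of wheel (1.8 mm) of the zero line with the gauge on the pad, the fingers off the gauge and its wheel (all of step 1 and value of joint wheel between -0.2 and 0.2 rad), for 0.2 s.
At the end, for the whole second after the job is handed in: The gauge rests upright, wheel up, on the dock's floor between its walls (within 10 mm of centred along them, 6 mm across), released and still, with the wheel within 0.2 rad of zero (the bar within 1.8 mm of the zero line) (x of gauge_center in the frame of dock_floor between -0.01 and 0.01 m and y of gauge_center in the frame of dock_floor between -0.006 and 0.006 m and z of gauge_center in the frame of dock_floor between 0.018 and 0.025 m and angle between gauge_center's own z axis and vertical below 0.08 rad and angle between the x axis of gauge_center and the x axis of dock_floor, either way round below 0.15 rad and value of joint wheel between -0.2 and 0.2 rad and contact force between the fingers and gauge below 0.05 N and linear speed of gauge below 0.02 m/s); the robot touches nothing.
It fails at once if the thumbwheel is pressed with more than 20 N (contact force between the fingers and wheel above 20 N).
It fails at once if the gauge is dropped into the dock (moves faster than 0.35 m/s between the dock's walls) (horizontal distance between gauge_center and dock_floor below 0.02 m and z of gauge_center in the frame of dock_floor below 0.06 m and linear speed of gauge above 0.35 m/s).
It fails at once if the jar is moved by more than 30 mm (distance of jar from where it was at the start of the episode above 0.03 m).
It fails at once if the beaker is moved by more than 30 mm (distance of beaker from where it was at the start of the episode above 0.03 m).
It fails at once if the screwdriver is moved by more than 30 mm (distance of driver from where it was at the start of the episode above 0.03 m).
It also fails if it takes over 72 s, if anything falls off the work surface, if the arm or the gripper's body presses on something with over 40 N, if the wrist force passes 120 N, or if a joint passes its speed limit or range.

## Working session

There is one attempt and no reset: what is moved stays moved. The work goes in short steps, Python scripts to look and compute and a tool call to move; the robot and the scene stay as the last step left them, time stands still between calls to the robot, and variables do not carry over. Pictures are saved under pics/ and viewed, at most 10 in all, crops included, and the job is handed in when it is done.

Besides the shell and the picture viewer there is one more tool, called after "Call:" as name(argument=value, ...), one argument or row to a line, values as JSON. move_arm: Moves the arm, as the interface text tells. Its arguments: {"type":"object","properties":{"steps":{"type":"array","items":{"type":"object","properties":{"dx":{"type":"number"},"dy":{"type":"number"},"dz":{"type":"number"},"spin":{"type":"number"}}}},"claw":{"type":"number"},"squeeze":{"type":"number"}},"required":["steps"]}

```bash
ls; mkdir -p pics
cat > h.py <<'E'
import numpy as np, cv2
from bench import telemetry, imaging, job, r
from scipy.spatial.transform import Rotation as Ro
def save(n,img,f): cv2.imwrite(f'pics/{f}.png',img[:,:,::-1])
def ray(c,u,v,fish=False):
    K=np.array(c['camera_matrix']);R=np.array(c['R']);t=np.array(c['t'])
    x=(u-K[0,2])/K[0,0];y=(v-K[1,2])/K[1,1]
    if fish:
        a=np.hypot(x,y);s=np.sin(a)/a if a>1e-9 else 1;d=np.array([x*s,y*s,np.cos(a)])
    else: d=np.array([x,y,1.])
    return -R.T@t, R.T@d
def onz(c,u,v,z,fish=False):
    o,d=ray(c,u,v,fish);return o+d*(z-o[2])/d[2]
def proj(c,X,fish=False):
    K=np.array(c['camera_matrix']);p=np.array(c['R'])@np.array(X)+np.array(c['t'])
    if fish:
        rr=np.hypot(p[0],p[1]);a=np.arctan2(rr,p[2]);p=np.array([p[0]/rr*a,p[1]/rr*a,1.])
    else: p=p/p[2]
    return (K@p)[:2]
E
python3 - <<'E'
from h import *
s=telemetry.read_state();print({k:np.round(v,3) for k,v in s.items()}, r.tips_ahead)
ims=[]
for n in('scene','side','wrist'):
    c=imaging.camera(n);save(n,c['img'],n+'0')
    print(n,np.round(c['camera_matrix'],1).tolist(),np.round(-np.array(c['R']).T@c['t'],3),np.round(c['R'],2).tolist())
E
```

```text
pics
{'time': np.float64(0.0), 'joint_positions': array([-1.191,  0.333, -0.065,  1.461,  0.022,  1.35 , -0.088]), 'joint_vel': array([ 0.   ,  0.001,  0.002, -0.002,  0.002, -0.   , -0.001]), 'joint_torque': array([-0.0000e+00, -6.2327e+01,  2.4000e-02, -3.8989e+01, -6.2000e-02,
        4.0000e-02,  0.0000e+00]), 'ee_pos': array([0.245, 0.575, 0.404]), 'eef_rot': array([ 0.2  ,  0.98 , -0.001, -0.   ]), 'ft_force': array([ 0.137, -0.179, -0.431]), 'torque': array([ 0.006, -0.008,  0.007]), 'grip_force': np.float64(0.0), 'width': np.float64(0.087)} 0.1822
scene [[417.5, 0.0, 322.1], [0.0, 417.5, 201.8], [0.0, 0.0, 1.0]] [ 0.966 -0.461  0.64 ] [[0.67, 0.74, 0.02], [0.52, -0.45, -0.72], [-0.53, 0.5, -0.69]]
side [[489.2, 0.0, 322.2], [0.0, 489.2, 201.0], [0.0, 0.0, 1.0]] [ 0.181 -0.834  0.656] [[0.92, -0.39, 0.01], [-0.21, -0.54, -0.82], [0.33, 0.75, -0.58]]
wrist [[309.7, 0.0, 316.5], [0.0, 309.7, 195.2], [0.0, 0.0, 1.0]] [0.172 0.607 0.384] [[0.39, 0.92, -0.0], [0.88, -0.37, 0.29], [0.27, -0.12, -0.96]]
```

View pics/scene0.png

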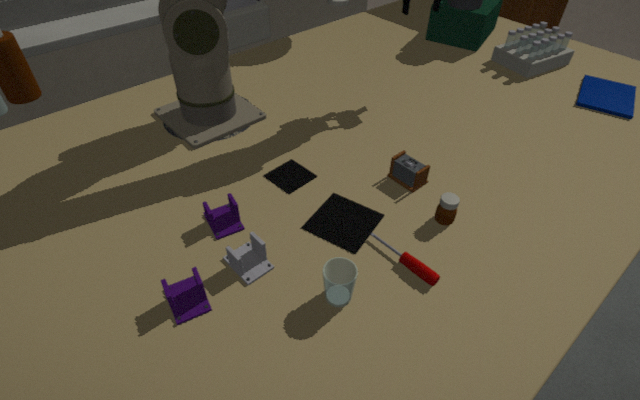

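View pics/side0.png

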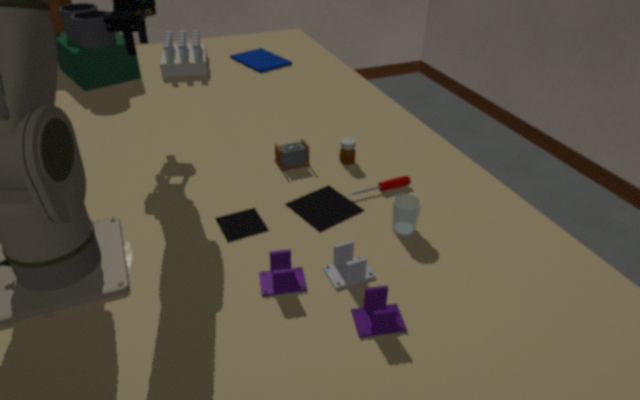

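The scene view shows the grey gauge in its wooden cradle at (409,170), with the side view at (293,154).
- **Pads:** large pad at (343,222), small look-alike at (290,176).
- **Docks:** aluminium dock at (247,258), purple look-alikes at (223,216) and (186,295).
- **Bystanders:** jar (447,209), beaker (339,282), driver (405,258).
- **Possible mistakes for the gauge:** the white tube rack at (531,50) and the green box at (463,20). I choose the one at (409,170).

Next I measure and take one close crop.

Run:
```python
from h import *
S=imaging.camera('scene');D=imaging.camera('side')
def quad(c,box,f,z):
    x0,y0,x1,y1=box;im=c['img'][y0:y1,x0:x1].astype(int);m=f(im).astype(np.uint8)
    n,l,st,ce=cv2.connectedComponentsWithStats(m);k=1+np.argmax(st[1:,4])
    cn=max(cv2.findContours((l==k).astype(np.uint8),0,1)[0],key=cv2.contourArea)
    q=cv2.minAreaRect(cn); hull=cv2.convexHull(cn)
    ap=cv2.approxPolyDP(hull,0.06*cv2.arcLength(hull,True),True)[:,0]+[x0,y0]
    P=np.array([onz(c,u,v,z)[:2] for u,v in ap]);return ap,P
dark=lambda im:im.max(2)<60
for c,b in((S,(295,185,395,255)),(D,(280,180,370,235))):
    ap,P=quad(c,b,dark,.003);print(ap.tolist(),P.round(4).tolist(),P.mean(0).round(4),[round(float(np.linalg.norm(P[i]-P[i-1])),4) for i in range(len(P))])
for n,c,(u,v) in(('S',S,(409,165)),('D',D,(293,154))): print('gauge',onz(c,u,v,.03).round(3))
for n,c,(u,v) in(('S',S,(247,262)),('D',D,(349,272))): print('dock',onz(c,u,v,.005).round(3))
print('jar',onz(S,446,220,0).round(3),onz(D,348,161,0).round(3),'beaker',onz(S,337,296,0).round(3),'driver',onz(S,418,268,.01).round(3))
cr=lambda c,x,y,w,h:cv2.resize(c['img'][y:y+h,x:x+w],(400,300),interpolation=2)
save(0,np.vstack([np.hstack([cr(S,375,143,64,48),cr(D,261,130,64,48)]),np.hstack([cr(S,208,226,80,60),cr(D,310,232,80,60)])]),'crop1')
```

```text
[[333, 193], [383, 215], [355, 253], [301, 228]] [[0.4712, 0.036], [0.5932, 0.0691], [0.6273, -0.0514], [0.5062, -0.0881]] [ 0.5495 -0.0086] [0.129, 0.1264, 0.1252, 0.1266]
[[362, 210], [320, 231], [287, 203], [328, 186]] [[0.6207, -0.0505], [0.5032, -0.0851], [0.4725, 0.038], [0.5885, 0.0683]] [ 0.5462 -0.0073] [0.1231, 0.1225, 0.1269, 0.1199]
gauge [0.538 0.217 0.03 ]
gauge [0.548 0.201 0.03 ]
dock [ 0.507 -0.224  0.005]
dock [ 0.505 -0.224  0.005]
jar [0.691 0.162 0.   ] [0.687 0.163 0.   ] beaker [ 0.674 -0.145  0.   ] driver [0.735 0.008 0.01 ]
```

View pics/crop1.png

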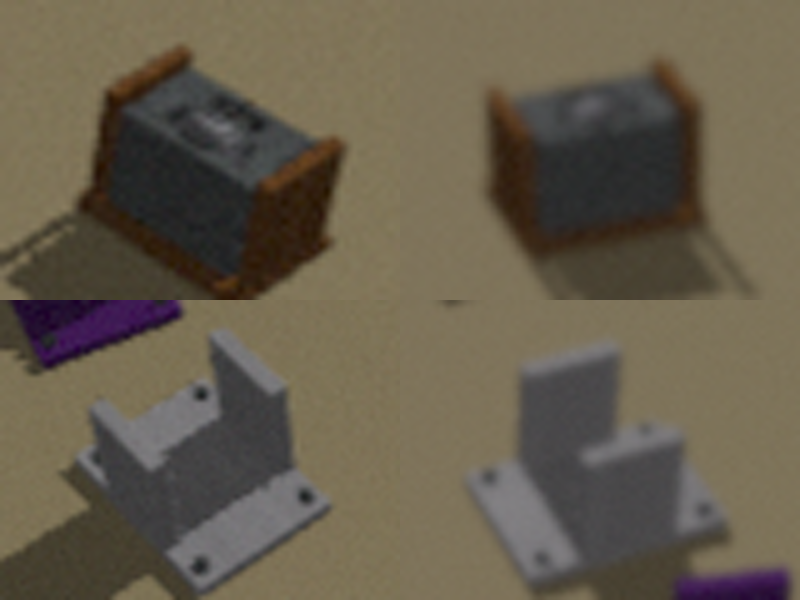

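The crop confirms the choice: grey block with a steel wheel between two wooden end walls, wheel nearer the scene camera and window behind it. The open aluminium dock is below it. Now I work out the cradle's pose from its wall-top corners and the first hover.

```bash
cat >> h.py <<'E'
def plan(x,y,z,yaw=None,mod=np.pi):
    """shift in tool axes (cm) from current pose to TCP target; yaw = world angle of tool y axis"""
    s=telemetry.read_state();R=Ro.from_quat(s['eef_rot']).as_matrix()
    d=R.T@(np.array([x,y,z])-s['ee_pos'])*100
    cy=np.arctan2(R[1,1],R[0,1]);sp=0
    if yaw is not None: sp=-((yaw-cy+mod/2)%mod-mod/2)
    print('t',round(float(s['time']),2),'tcp',np.round(s['ee_pos'],4),'yaw_y',round(float(cy),4),'q7',np.round(s['joint_positions'][6],2),'d(cm)',d.round(2),'spin',round(float(sp),4),'F',np.round(s['ft_force'],2),'w',round(float(s['width']),4))
E
python3 - <<'E'
from h import *
S=imaging.camera('scene');D=imaging.camera('side')
f=lambda c,p,ox,oy,sc,z:np.array([onz(c,ox+x/sc,oy+y/sc,z)[:2] for x,y in p])
A=f(S,[(108,93),(185,48),(342,148),(270,192)],375,143,6.25,.054)
print('cradle S',A.round(4).tolist(),A.mean(0),np.arctan2(*(A[2]+A[3]-A[0]-A[1])[::-1]))
B=f(S,[(80,460),(195,380),(330,508),(202,592)],208,226-60,5,.006)
print('dock S',B.round(4).tolist(),B.mean(0),np.linalg.norm(np.diff(B,axis=0),axis=1))
C=f(D,[(466,475),(532,583),(728,528),(685,440)],310-80,232-60,5,.006)
print('dock D',C.round(4).tolist(),C.mean(0))
g=A.mean(0);plan(g[0],g[1],.32,np.arctan2(*(A[2]+A[3]-A[0]-A[1])[::-1])+np.pi/2)
E
```

```text
cradle S [[0.5131, 0.1818], [0.5138, 0.225], [0.5899, 0.2212], [0.5885, 0.1817]] [0.55132532 0.20242126] -0.02543289814249846
dock S [[0.471, -0.2517], [0.4665, -0.1953], [0.5527, -0.1937], [0.5523, -0.2518]] [ 0.51061534 -0.22312931] [0.0565266  0.08615656 0.05802932]
dock D [[0.4644, -0.1935], [0.4643, -0.2559], [0.5449, -0.2576], [0.5524, -0.2074]] [ 0.50649372 -0.22862237]
t 0.35 tcp [0.245  0.575  0.4046] yaw_y 1.168 q7 -0.09 d(cm) [-42.79 -22.26   8.46] spin -0.3774 F [ 0.31 -0.63  0.71] w 0.0873
```

Call:
move_arm(
  steps=[
    {"dx": -1.5, "dy": -0.8, "dz": 0},
    {"dx": -3.5, "dy": -1.8, "dz": 0.5},
    {"dx": -3.8, "dy": -2, "dz": 0.5},
    {"dx": -3.8, "dy": -2, "dz": 1},
    {"dx": -3.8, "dy": -2, "dz": 1},
    {"dx": -3.8, "dy": -2, "dz": 1},
    {"dx": -3.8, "dy": -2, "dz": 1},
    {"dx": -3.8, "dy": -2, "dz": 1},
    {"dx": -3.8, "dy": -2, "dz": 1},
    {"dx": -3.8, "dy": -2, "dz": 0.5},
    {"dx": -3.8, "dy": -2, "dz": 0.5},
    {"dx": -2.8, "dy": -1.2, "dz": 0.5},
  ],
)

```text
$.steps[0]: bad value
```

Call:
move_arm(
  steps=[
    {"spin": -0.1},
    {"spin": -0.14},
    {"spin": -0.13},
    {},
    {},
    {},
  ],
)

```text
$.steps[0]: bad value
```

Run:
```python
from h import *
W=imaging.camera('wrist');plan(.551,.202,.32,1.545)
im=W['img'];print(proj(W,(.551,.202,.05),True),np.round(-np.array(W['R']).T@W['t'],3))
save(0,im,'w1')
```

```text
t 0.4 tcp [0.245  0.575  0.4047] yaw_y 1.168 q7 -0.09 d(cm) [-42.77 -22.31   8.47] spin -0.377 F [ 0.97 -0.96 -0.15] w 0.0872
[198.6949786  399.16326032] [0.172 0.607 0.385]
```

View pics/w1.png

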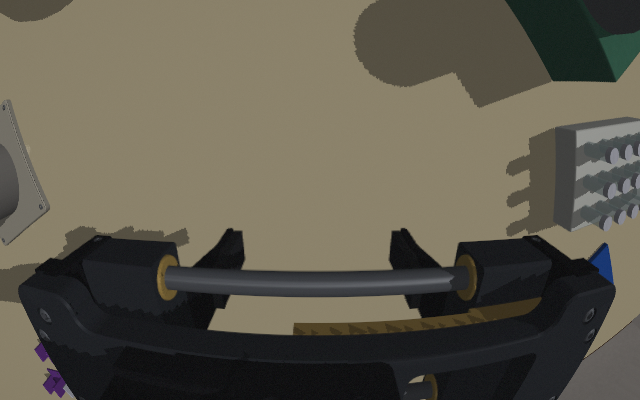

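The wrist view shows the gripper across the bottom, with the fingers at (230,260) and (400,260). An object is best seen ahead of it near (316,150), and every row needs all four numbers. I hover with the camera over the gauge.

Call:
move_arm(
  steps=[
    {"dx": -3.0, "dy": -1.1, "dz": 0.2, "spin": 0},
    {"dx": -3.5, "dy": -1.3, "dz": 0.5, "spin": 0},
    {"dx": -3.5, "dy": -1.3, "dz": 0.5, "spin": 0},
    {"dx": -3.5, "dy": -1.3, "dz": 0.5, "spin": 0},
    {"dx": -3.5, "dy": -1.3, "dz": 0.7, "spin": 0},
    {"dx": -3.5, "dy": -1.3, "dz": 0.7, "spin": 0},
    {"dx": -3.5, "dy": -1.3, "dz": 0.7, "spin": 0},
    {"dx": -3.5, "dy": -1.3, "dz": 0.7, "spin": 0},
    {"dx": -3.5, "dy": -1.3, "dz": 0.7, "spin": 0},
    {"dx": -3.5, "dy": -1.3, "dz": 0.7, "spin": 0},
    {"dx": -3.5, "dy": -1.3, "dz": 0.7, "spin": 0},
    {"dx": -3.5, "dy": -1.3, "dz": 0.7, "spin": 0},
  ],
)

```text
time: 1.6
ee_pos: [0.5673, 0.2695, 0.3316]
eef_rot: [0.2, 0.98, 0.0, 0.0]
ft_force: [-0.2, -0.4, 0.0]
width: 0.0872
grip_force: 0.0
```

Call:
move_arm(
  steps=[
    {"dx": -3.5, "dy": -1.3, "dz": 0.6, "spin": 0},
    {"dx": -3.0, "dy": -1.2, "dz": 0.6, "spin": 0},
    {"dx": -2.5, "dy": -1.0, "dz": 0, "spin": 0},
    {"dx": 0, "dy": 0, "dz": 0, "spin": -0.12},
    {"dx": 0, "dy": 0, "dz": 0, "spin": -0.13},
    {"dx": 0, "dy": 0, "dz": 0, "spin": -0.13},
    {"dx": 0, "dy": 0, "dz": 0, "spin": 0},
    {"dx": 0, "dy": 0, "dz": 0, "spin": 0},
  ],
)

```text
time: 2.4
ee_pos: [0.6355, 0.2031, 0.3197]
eef_rot: [0.013, 1.0, 0.0, -0.0]
ft_force: [0.7, -1.1, 0.2]
width: 0.0868
grip_force: 0.0
```

Run:
```python
from h import *
W=imaging.camera('wrist');plan(.551,.202,.32,1.545)
im=W['img'];u,v=proj(W,(.551,.202,.05),True);print(u,v)
np.savez('w2',**W)
x0=int(u)-50;y0=int(v)-38;print(x0,y0);save(0,cv2.resize(im[y0:y0+75,x0:x0+100],(800,600),interpolation=2),'w2')
```

```text
t 2.45 tcp [0.6355 0.2032 0.3197] yaw_y 1.5444 q7 1.21 d(cm) [ 8.44 -0.34 -0.03] spin -0.0006 F [ 0.04  0.65 -0.48] w 0.0875
311.85073366509977 97.17788327927204
261 59
```

View pics/w2.png

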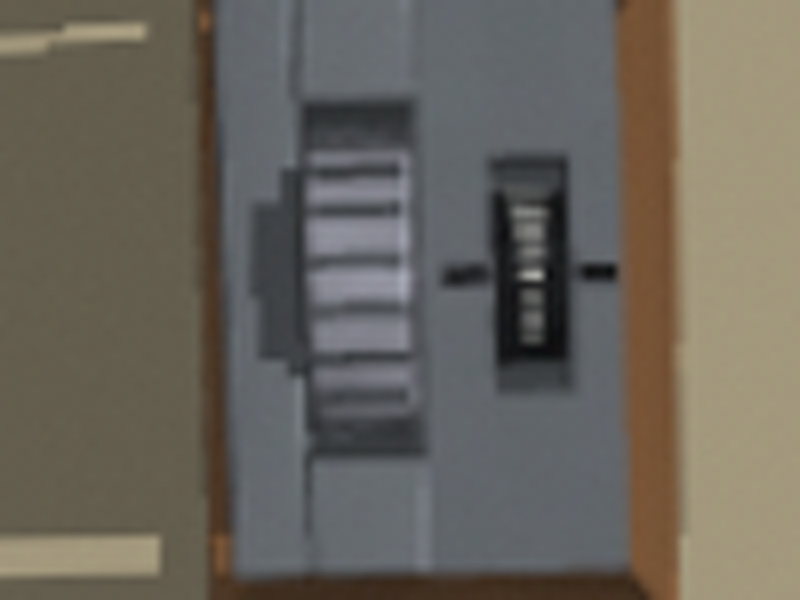

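The gauge is seen from above, with image down being world +x and image right world +y. The wheel is at crop (360,280) and the window at (532,270), with the zero line at (465,276) and (600,271). The dashes are in sight and the bar is hidden towards -x, so the gauge's +x is the world's +x.

Run:
```python
from h import *
W=np.load('w2.npz')
f=lambda x,y,z:onz(W,261+(x+.5)/8-.5,59+(y+.5)/8-.5,z,True)[:2]
zl=[f(445,277,.05),f(617,270,.05)];print('zero',np.round(zl,4))
e=[f(222,60,.05),f(240,560,.05),f(617,40,.05),f(632,560,.05)];print('edges',np.round(e,4))
for a,b in((0,1),(2,3)): d=e[b]-e[a];print('yaw',np.arctan2(d[1],d[0]))
print('ctr y',np.mean([p[1] for p in e]),'wheel slot ends',f(360,98,.05),f(368,455,.05))
c=f(360,98,.05)/2+f(368,455,.05)/2;plan(c[0],np.mean([p[1] for p in e]),.32,np.pi/2-.02)
```

```text
zero [[0.5479 0.2055]
 [0.5475 0.2226]]
edges [[0.525  0.1841]
 [0.5758 0.1841]
 [0.5241 0.2232]
 [0.5769 0.2236]]
yaw 0.0008922542056696911
yaw 0.007384919605175099
ctr y 0.20373368322156715 wheel slot ends [0.5294726  0.19763128] [0.56560351 0.19735354]
t 2.45 tcp [0.6355 0.2032 0.3197] yaw_y 1.5444 q7 1.21 d(cm) [ 8.79 -0.18 -0.03] spin -0.0064 F [ 0.04  0.65 -0.48] w 0.0875
```

Call:
move_arm(
  claw=8.7,
  squeeze=20,
  steps=[
    {"dx": 2.8, "dy": 0, "dz": 0, "spin": 0},
    {"dx": 3, "dy": 0, "dz": 0, "spin": 0},
    {"dx": 3, "dy": -0.2, "dz": 0, "spin": -0.03},
    {"dx": 0, "dy": 0, "dz": 3, "spin": 0},
    {"dx": 0, "dy": 0, "dz": 3, "spin": 0},
    {"dx": 0, "dy": 0, "dz": 2, "spin": 0},
    {"dx": 0, "dy": 0, "dz": 0, "spin": 0},
  ],
)

```text
time: 3.15
ee_pos: [0.5463, 0.2029, 0.2371]
eef_rot: [-0.003, 1.0, -0.001, -0.002]
ft_force: [-0.1, -0.0, -0.2]
width: 0.0868
grip_force: 0.0
```

```bash
python3 -c "
from h import *
plan(.5475,.2037,.196,1.58)"
```

```text
t 3.15 tcp [0.5463 0.2029 0.2371] yaw_y 1.5759 q7 1.18 d(cm) [-0.14  0.09  4.11] spin -0.0041 F [-0.14 -0.   -0.17] w 0.0868
```

Call:
move_arm(
  steps=[
    {"dx": -0.1, "dy": 0.1, "dz": 2, "spin": 0},
    {"dx": 0, "dy": 0, "dz": 2.1, "spin": 0},
    {"dx": 0, "dy": 0, "dz": 0, "spin": 0},
  ],
)

```text
time: 3.45
ee_pos: [0.5479, 0.2041, 0.1976]
eef_rot: [-0.003, 1.0, -0.001, -0.001]
ft_force: [-1.2, -0.2, -0.4]
width: 0.0869
grip_force: 0.0
```

Call:
move_arm(
  claw=3,
  squeeze=20,
  steps=[
    {"dx": 0, "dy": 0, "dz": 0, "spin": 0},
    {"dx": 0, "dy": 0, "dz": 0, "spin": 0},
    {"dx": 0, "dy": 0, "dz": 0, "spin": 0},
    {"dx": 0, "dy": 0, "dz": 0, "spin": 0},
    {"dx": 0, "dy": 0, "dz": 0, "spin": 0},
    {"dx": 0, "dy": 0, "dz": 0, "spin": 0},
  ],
)

```text
time: 4.05
ee_pos: [0.5485, 0.2042, 0.1989]
eef_rot: [-0.004, 1.0, 0.0, 0.0]
ft_force: [0.2, 0.2, 0.6]
width: 0.0472
grip_force: 0.0
```

Call:
move_arm(
  steps=[
    {"dx": 0, "dy": 0, "dz": 0, "spin": 0},
    {"dx": 0, "dy": 0, "dz": 0, "spin": 0},
    {"dx": 0, "dy": 0, "dz": 0, "spin": 0},
    {"dx": 0, "dy": 0, "dz": 0, "spin": 0},
  ],
)

```text
time: 4.45
ee_pos: [0.5485, 0.2039, 0.1988]
eef_rot: [-0.003, 1.0, -0.0, -0.0]
ft_force: [-1.0, -2.6, 2.3]
width: 0.0396
grip_force: 20.0
```

Call:
move_arm(
  steps=[
    {"dx": 0, "dy": 0, "dz": -0.5, "spin": 0},
    {"dx": 0, "dy": 0, "dz": -1.5, "spin": 0},
    {"dx": 0, "dy": 0, "dz": -2, "spin": 0},
    {"dx": 0, "dy": 0, "dz": -2, "spin": 0},
    {"dx": 0, "dy": 0, "dz": -2, "spin": 0},
    {"dx": 0, "dy": 0, "dz": 0, "spin": 0},
    {"dx": 0, "dy": 0, "dz": 0, "spin": 0},
  ],
)

```text
time: 5.15
ee_pos: [0.5483, 0.2043, 0.2789]
eef_rot: [-0.004, 1.0, 0.0, 0.0]
ft_force: [-0.2, 0.5, -5.6]
width: 0.0397
grip_force: 20.0
```

```bash
python3 -c "
from h import *
plan(.548,-.008,.28,1.576)
S=imaging.camera('scene')['img'];W=imaging.camera('wrist')['img']
save(0,np.vstack([cv2.resize(S[90:290,200:520],(640,300)),W[100:400]]),'lift')"
```

```text
t 5.15 tcp [0.5483 0.2043 0.2789] yaw_y 1.5782 q7 1.17 d(cm) [  0.19 -21.23  -0.12] spin 0.0022 F [-0.23  0.47 -5.62] w 0.0397
```

View pics/lift.png

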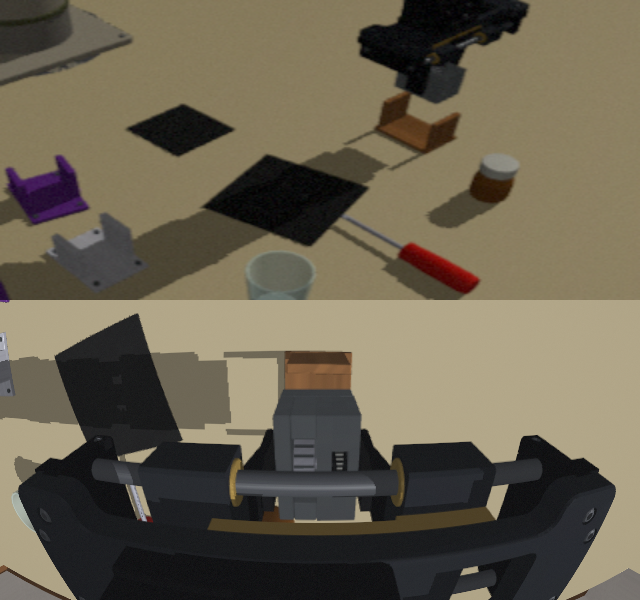

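The gauge is held upright between the fingers, with the empty cradle at (320,370) and the jar and driver untouched. I carry it to the pad.

Call:
move_arm(
  steps=[
    {"dx": 0, "dy": -1, "dz": 0, "spin": 0},
    {"dx": 0.2, "dy": -2.4, "dz": 0, "spin": 0},
    {"dx": 0.2, "dy": -3, "dz": 0, "spin": 0},
    {"dx": 0.2, "dy": -3, "dz": 0, "spin": 0},
    {"dx": 0.2, "dy": -3, "dz": 0, "spin": 0},
    {"dx": 0.2, "dy": -3, "dz": 0, "spin": 0},
    {"dx": 0.2, "dy": -3, "dz": 0, "spin": 0},
    {"dx": 0.2, "dy": -2, "dz": 0, "spin": 0},
    {"dx": 0, "dy": -1, "dz": 1, "spin": 0},
    {"dx": 0, "dy": 0, "dz": 2.5, "spin": 0},
    {"dx": 0, "dy": 0, "dz": 2.5, "spin": 0},
    {"dx": 0, "dy": 0, "dz": 0, "spin": 0},
  ],
)

```text
time: 6.45
ee_pos: [0.5342, -0.0096, 0.2147]
eef_rot: [-0.004, 1.0, -0.0, -0.003]
ft_force: [-1.2, -0.9, -3.9]
width: 0.04
grip_force: 20.0
```

```bash
python3 -c "
from h import *
plan(.535,-.01,.196,1.576)"
```

```text
t 6.45 tcp [ 0.5342 -0.0096  0.2147] yaw_y 1.5786 q7 1.58 d(cm) [-0.1  -0.04  1.87] spin 0.0026 F [-1.22 -0.9  -3.92] w 0.04
```

Call:
move_arm(
  steps=[
    {"dx": 0, "dy": 0, "dz": 0.8, "spin": 0},
    {"dx": 0, "dy": 0, "dz": 0.5, "spin": 0},
    {"dx": 0, "dy": 0, "dz": 0.3, "spin": 0},
    {"dx": 0, "dy": 0, "dz": 0.2, "spin": 0},
    {"dx": 0, "dy": 0, "dz": 0.2, "spin": 0},
    {"dx": 0, "dy": 0, "dz": 0.2, "spin": 0},
    {"dx": 0, "dy": 0, "dz": 0, "spin": 0},
    {"dx": 0, "dy": 0, "dz": 0, "spin": 0},
    {"dx": 0, "dy": 0, "dz": 0, "spin": 0},
  ],
)

```text
time: 7.35
ee_pos: [0.5361, -0.0099, 0.1969]
eef_rot: [-0.004, 1.0, 0.0, 0.0]
ft_force: [0.0, 0.5, -4.0]
width: 0.0398
grip_force: 20.0
```

Still hanging about 1 mm up; I lower the rest.

Call:
move_arm(
  steps=[
    {"dx": 0, "dy": 0, "dz": 0.1, "spin": 0},
    {"dx": 0, "dy": 0, "dz": 0.05, "spin": 0},
    {"dx": 0, "dy": 0, "dz": 0, "spin": 0},
    {"dx": 0, "dy": 0, "dz": 0, "spin": 0},
  ],
)

```text
time: 7.75
ee_pos: [0.5361, -0.0099, 0.1958]
eef_rot: [-0.004, 1.0, 0.0, 0.0]
ft_force: [-3.8, 0.0, 5.0]
width: 0.0395
grip_force: 20.0
```

Call:
move_arm(
  claw=8.7,
  steps=[
    {"dx": 0, "dy": 0, "dz": 0, "spin": 0},
    {"dx": 0, "dy": 0, "dz": 0, "spin": 0},
    {"dx": 0, "dy": 0, "dz": 0, "spin": 0},
    {"dx": 0, "dy": 0, "dz": 0, "spin": 0},
    {"dx": 0, "dy": 0, "dz": 0, "spin": 0},
    {"dx": 0, "dy": 0, "dz": -2, "spin": 0},
    {"dx": 0, "dy": 0, "dz": -3, "spin": 0},
    {"dx": -3, "dy": 0, "dz": -3, "spin": 0},
    {"dx": -4, "dy": 0, "dz": 0, "spin": 0},
    {"dx": -2, "dy": 0, "dz": 0, "spin": 0},
    {"dx": 0, "dy": 0, "dz": 0, "spin": 0},
    {"dx": 0, "dy": 0, "dz": 0, "spin": 0},
  ],
)

```text
time: 8.95
ee_pos: [0.6258, -0.0093, 0.2747]
eef_rot: [-0.004, 1.0, -0.0, -0.001]
ft_force: [1.3, -0.2, -0.6]
width: 0.0869
grip_force: 0.0
```

Run:
```python
from h import *
W=imaging.camera('wrist');plan(.535,-.01,.28,1.576)
im=W['img'];u,v=proj(W,(.535,-.01,.05),True);print(u,v)
np.savez('w3',**W)
x0=int(u)-50;y0=int(v)-38;print(x0,y0);save(0,cv2.resize(im[y0:y0+75,x0:x0+100],(800,600),interpolation=2),'w3')
```

```text
t 9.0 tcp [ 0.6254 -0.0094  0.2748] yaw_y 1.5778 q7 1.6 d(cm) [ 9.04  0.   -0.51] spin 0.0018 F [-0.43 -0.61  0.63] w 0.087
316.1499423310687 86.68024031305916
266 48
```

View pics/w3.png

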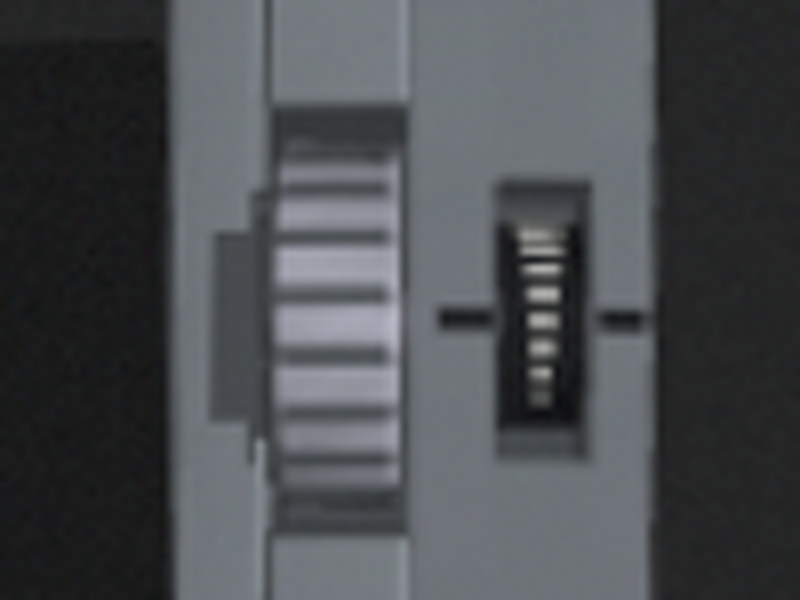

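On the pad and released. The wheel is at crop (335,320), the zero line at row 320, and the dashes run from row 393 up to 235 with the bar still hidden at the top. That puts the wheel near -1.9 rad. I compute the gauge's pose on the pad.

Run:
```python
from h import *
W=np.load('w3.npz')
f=lambda x,y,z:onz(W,266+(x+.5)/8-.5,48+(y+.5)/8-.5,z,True)[:2]
print('zero',f(445,320,.047),f(640,320,.047))
e=[f(170,100,.047),f(174,560,.047),f(656,100,.047),f(652,560,.047)];print(np.round(e,4))
print('wheel x',f(335,105,.047),f(335,535,.047),'wheel y top',f(274,320,.053),f(400,320,.053))
y=np.mean([p[1] for p in e]);x=f(540,320,.047)[0];print(x,y)
plan(x,y-.006,.053+r.tips_ahead+.02,0,2*np.pi)
```

```text
zero [ 0.53540696 -0.00668534] [0.53509723 0.00942023]
[[ 0.5166 -0.0294]
 [ 0.5556 -0.0291]
 [ 0.5164  0.0106]
 [ 0.5553  0.0107]]
wheel x [ 0.51723548 -0.01584678] [ 0.5535105  -0.01567272] wheel y top [ 0.53573913 -0.02045004] [ 0.53573844 -0.01036443]
0.5352928989577068 -0.009313053192555591
t 9.0 tcp [ 0.6254 -0.0094  0.2748] yaw_y 1.5778 q7 1.6 d(cm) [ 9.01 -0.53  1.97] spin 1.5778 F [-0.43 -0.61  0.63] w 0.087
```

Call:
move_arm(
  claw=0,
  squeeze=30,
  steps=[
    {"dx": 0, "dy": 0, "dz": 0, "spin": 0.12},
    {"dx": 0, "dy": 0, "dz": 0, "spin": 0.145},
    {"dx": 0, "dy": 0, "dz": 0, "spin": 0.145},
    {"dx": 0, "dy": 0, "dz": 0, "spin": 0.145},
    {"dx": 0, "dy": 0, "dz": 0, "spin": 0.145},
    {"dx": 0, "dy": 0, "dz": 0, "spin": 0.145},
    {"dx": 0, "dy": 0, "dz": 0, "spin": 0.145},
    {"dx": 0, "dy": 0, "dz": 0, "spin": 0.145},
    {"dx": 0, "dy": 0, "dz": 0, "spin": 0.145},
    {"dx": 0, "dy": 0, "dz": 0, "spin": 0.145},
    {"dx": 0, "dy": 0, "dz": 0, "spin": 0.145},
    {"dx": 0, "dy": 0, "dz": 0, "spin": 0},
  ],
)

```text
time: 10.2
ee_pos: [0.6253, -0.0092, 0.2752]
eef_rot: [0.705, 0.709, -0.0, -0.0]
ft_force: [-0.5, 0.4, 0.3]
width: 0.0025
grip_force: 0.0
```

Call:
move_arm(
  steps=[
    {"dx": -0.6, "dy": -2.7, "dz": 0, "spin": 0},
    {"dx": 0, "dy": -3, "dz": 0, "spin": 0},
    {"dx": 0, "dy": -3, "dz": 0, "spin": 0},
    {"dx": 0, "dy": -1, "dz": 1, "spin": 0},
    {"dx": 0, "dy": 0, "dz": 1.5, "spin": 0},
    {"dx": 0, "dy": 0, "dz": 0, "spin": 0},
    {"dx": 0, "dy": 0, "dz": 0, "spin": 0},
    {"dx": 0, "dy": 0, "dz": 0, "spin": 0},
  ],
)

```text
time: 11.0
ee_pos: [0.5294, -0.0161, 0.2509]
eef_rot: [0.704, 0.71, 0.0, 0.0]
ft_force: [0.0, -0.3, 0.8]
width: 0.0
grip_force: 0.0
```

```bash
python3 -c "
from h import *
plan(.5283,-.0154,.053+r.tips_ahead,0.008,6.2832)
W=imaging.camera('wrist')
print([proj(W,p,True).round(0) for p in ((.5353,-.0154,.053),(.5353,.0017,.046))])
im=W['img'].copy();save(0,im,'roll0')"
```

```text
t 11.0 tcp [ 0.5294 -0.0161  0.2509] yaw_y 0.0093 q7 0.1 d(cm) [ 0.07 -0.11  1.57] spin 0.0013 F [ 0.02 -0.33  0.8 ] w 0.0
[array([324., 234.]), array([324., 205.])]
```

View pics/roll0.png

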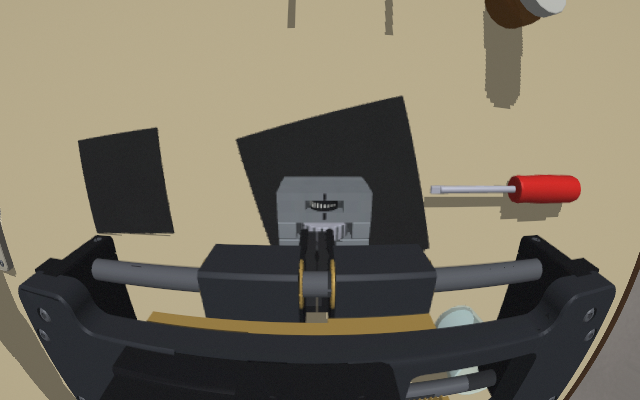

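The window with its dashes stays visible at (324,205) beside the closed fingertips, so I can watch the drum by pixel profile. I descend to contact.

Call:
move_arm(
  steps=[
    {"dx": 0.1, "dy": -0.1, "dz": 0.7, "spin": 0},
    {"dx": 0, "dy": 0, "dz": 0.4, "spin": 0},
    {"dx": 0, "dy": 0, "dz": 0.2, "spin": 0},
    {"dx": 0, "dy": 0, "dz": 0.1, "spin": 0},
    {"dx": 0, "dy": 0, "dz": 0.1, "spin": 0},
    {"dx": 0, "dy": 0, "dz": 0, "spin": 0},
    {"dx": 0, "dy": 0, "dz": 0, "spin": 0},
  ],
)

```text
time: 11.75
ee_pos: [0.528, -0.0151, 0.2353]
eef_rot: [0.704, 0.71, -0.0, -0.0]
ft_force: [-1.8, -0.4, 1.9]
width: 0.0004
grip_force: 0.7
```

Call:
move_arm(
  steps=[
    {"dx": 0, "dy": 0, "dz": 0.1, "spin": 0},
    {"dx": 0, "dy": 0, "dz": 0, "spin": 0},
    {"dx": 0, "dy": 0, "dz": 0, "spin": 0},
  ],
)

```text
time: 12.05
ee_pos: [0.528, -0.0151, 0.2344]
eef_rot: [0.704, 0.71, 0.0, -0.0]
ft_force: [-2.3, -1.1, 4.6]
width: 0.0006
grip_force: 2.0
```

Call:
move_arm(
  steps=[
    {"dx": 0, "dy": 0, "dz": 0.04, "spin": 0},
    {"dx": 0, "dy": 0.1, "dz": 0, "spin": 0},
    {"dx": 0, "dy": 0.2, "dz": 0, "spin": 0},
    {"dx": 0, "dy": 0.2, "dz": 0, "spin": 0},
    {"dx": 0, "dy": 0.1, "dz": 0, "spin": 0},
    {"dx": 0, "dy": 0, "dz": 0, "spin": 0},
  ],
)

```text
time: 12.65
ee_pos: [0.5344, -0.015, 0.2341]
eef_rot: [0.704, 0.71, 0.0, 0.0]
ft_force: [-1.6, -0.5, 4.7]
width: 0.0007
grip_force: 2.6
```

```bash
cat >> h.py <<'E'
def drum(W,cx=.5353,cy=.0017,z=.046,ys=(-.003,-.0015,0,.0015,.003),L=.012):
    g=cv2.cvtColor(W['img'],cv2.COLOR_RGB2GRAY).astype(np.float32)
    xs=np.arange(-L,L+1e-6,.001)
    print('x(mm)',(xs*1000).astype(int).tolist())
    for dy in ys:
        p=np.array([proj(W,(cx+x,cy+dy,z),True) for x in xs],np.float32)
        print('y%+.1f'%(dy*1000),cv2.remap(g,p[None,:,0],p[None,:,1],1)[0].astype(int).tolist())
E
python3 -c "
from h import *
plan(.54,-.0154,.2344)
drum(imaging.camera('wrist'))"
```

```text
t 12.65 tcp [ 0.5344 -0.015   0.2341] yaw_y 0.008 q7 0.12 d(cm) [-0.04  0.56 -0.03] spin 0.0 F [-1.65 -0.46  4.65] w 0.0007
x(mm) [-12, -11, -9, -8, -7, -6, -5, -4, -3, -2, -1, 0, 0, 1, 2, 3, 4, 5, 6, 7, 8, 9, 10, 11, 12]
y-3.0 [96, 104, 109, 109, 108, 104, 100, 89, 76, 70, 56, 57, 59, 59, 60, 66, 87, 91, 100, 107, 106, 106, 107, 107, 95]
y-1.5 [80, 65, 89, 91, 77, 48, 29, 63, 51, 97, 47, 84, 41, 69, 48, 37, 33, 28, 28, 61, 90, 94, 95, 90, 91]
y+0.0 [80, 58, 61, 67, 71, 116, 60, 136, 88, 170, 69, 155, 58, 160, 107, 113, 109, 87, 61, 29, 35, 56, 59, 59, 89]
y+1.5 [73, 58, 60, 72, 79, 85, 44, 123, 82, 149, 60, 125, 51, 106, 86, 80, 90, 101, 71, 88, 59, 57, 59, 58, 82]
y+3.0 [92, 86, 91, 93, 95, 97, 79, 80, 73, 78, 68, 57, 44, 62, 63, 64, 64, 60, 61, 68, 79, 82, 82, 78, 92]
```

Call:
move_arm(
  steps=[
    {"dx": 0, "dy": 0.2, "dz": 0, "spin": 0},
    {"dx": 0, "dy": 0.2, "dz": 0, "spin": 0},
    {"dx": 0, "dy": 0.2, "dz": 0, "spin": 0},
    {"dx": 0, "dy": 0.1, "dz": 0, "spin": 0},
    {"dx": 0, "dy": 0, "dz": 0, "spin": 0},
  ],
)

```text
time: 13.2
ee_pos: [0.5413, -0.015, 0.234]
eef_rot: [0.704, 0.71, 0.0, 0.0]
ft_force: [0.2, 0.2, 4.3]
width: 0.0
grip_force: 2.2
```

```bash
python3 -c "
from h import *
plan(.54,-.0154,.2344)
W=imaging.camera('wrist');drum(W,ys=(-.003,-.002,0,.002,.003))
u,v=proj(W,(.5353,.0017,.046),True).astype(int)
save(0,cv2.resize(W['img'][v-22:v+23,u-30:u+30],(800,600),interpolation=2),'roll1')"
```

```text
t 13.2 tcp [ 0.5413 -0.015   0.234 ] yaw_y 0.008 q7 0.12 d(cm) [-0.04 -0.13 -0.04] spin 0.0 F [0.23 0.18 4.32] w 0.0
x(mm) [-12, -11, -9, -8, -7, -6, -5, -4, -3, -2, -1, 0, 0, 1, 2, 3, 4, 5, 6, 7, 8, 9, 10, 11, 12]
y-3.0 [76, 93, 107, 108, 109, 106, 91, 81, 71, 54, 43, 45, 45, 48, 52, 61, 66, 90, 97, 106, 105, 105, 105, 105, 102]
y-2.0 [74, 63, 93, 108, 108, 76, 39, 42, 75, 67, 76, 74, 47, 80, 36, 34, 29, 28, 47, 73, 100, 104, 105, 105, 103]
y+0.0 [70, 57, 60, 59, 87, 62, 82, 112, 122, 101, 103, 123, 83, 178, 68, 144, 44, 136, 81, 73, 22, 50, 58, 61, 90]
y+2.0 [73, 55, 58, 60, 85, 56, 59, 84, 122, 115, 91, 76, 40, 84, 38, 62, 30, 71, 63, 87, 78, 71, 59, 61, 92]
y+3.0 [91, 80, 85, 86, 95, 77, 77, 85, 81, 79, 73, 60, 47, 58, 60, 59, 57, 61, 59, 68, 71, 92, 79, 79, 97]
```

View pics/roll1.png

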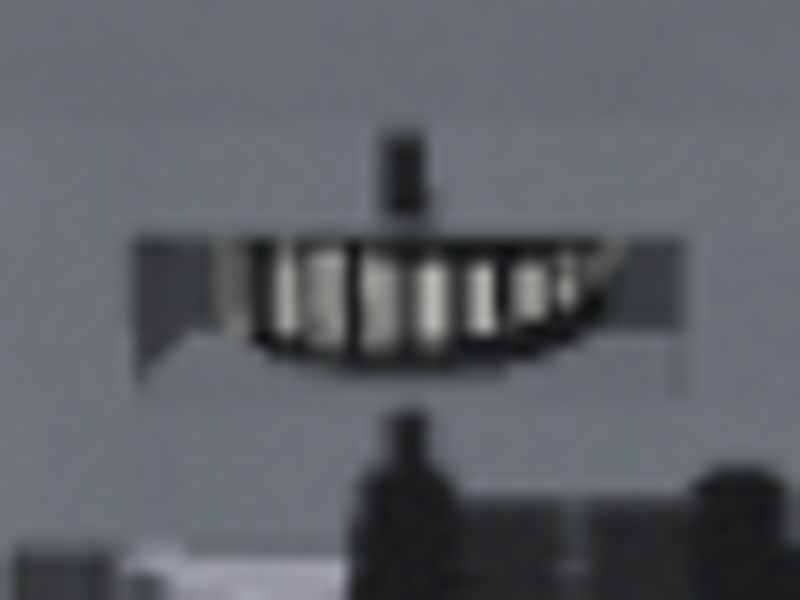

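The oblique crop shows the zero line at column 405, dashes at 285, 325, 380, 432, 483, 530 and 568, and a broad dull mark at about 220-250 on the -x rim. If that mark is the bar, the wheel is near -1.1 rad, which agrees with 13 mm rolled. I make a second stroke.

Call:
move_arm(
  steps=[
    {"dx": 0, "dy": 0, "dz": -0.5, "spin": 0},
    {"dx": 0, "dy": -0.8, "dz": 0, "spin": 0},
    {"dx": 0, "dy": -0.7, "dz": 0, "spin": 0},
    {"dx": 0, "dy": 0, "dz": 0, "spin": 0},
    {"dx": 0, "dy": 0, "dz": 0.25, "spin": 0},
    {"dx": 0, "dy": 0, "dz": 0.15, "spin": 0},
    {"dx": 0, "dy": 0, "dz": 0.1, "spin": 0},
    {"dx": 0, "dy": 0, "dz": 0, "spin": 0},
    {"dx": 0, "dy": 0, "dz": 0, "spin": 0},
  ],
)

```text
time: 14.15
ee_pos: [0.5261, -0.015, 0.2339]
eef_rot: [0.704, 0.71, 0.0, -0.0]
ft_force: [-1.9, 1.6, 4.5]
width: 0.0004
grip_force: 2.1
```

```bash
python3 -c "
from h import *
plan(.54,-.0154,.2344)
W=imaging.camera('wrist');drum(W,ys=(0,.001,.002,.003,.004))"
```

```text
t 14.15 tcp [ 0.5261 -0.015   0.2339] yaw_y 0.0081 q7 0.11 d(cm) [-0.06  1.39 -0.05] spin 0.0 F [-1.86  1.57  4.46] w 0.0004
x(mm) [-12, -11, -9, -8, -7, -6, -5, -4, -3, -2, -1, 0, 0, 1, 2, 3, 4, 5, 6, 7, 8, 9, 10, 11, 12]
y+0.0 [80, 61, 59, 77, 79, 33, 126, 64, 134, 99, 108, 124, 92, 145, 70, 145, 82, 141, 80, 46, 43, 59, 59, 57, 84]
y+1.0 [80, 60, 59, 75, 73, 30, 127, 64, 136, 96, 111, 118, 60, 108, 70, 135, 83, 148, 116, 70, 58, 60, 60, 56, 85]
y+2.0 [79, 60, 58, 74, 73, 28, 94, 53, 119, 73, 66, 67, 32, 56, 45, 65, 46, 79, 65, 72, 84, 63, 58, 56, 88]
y+3.0 [92, 84, 82, 89, 85, 56, 75, 56, 75, 58, 53, 43, 30, 41, 47, 46, 44, 42, 51, 63, 93, 85, 78, 75, 94]
y+4.0 [113, 113, 113, 113, 114, 114, 114, 114, 114, 115, 114, 82, 47, 90, 114, 115, 112, 112, 112, 113, 111, 112, 111, 113, 113]
```

Contact is about 4.5 N again. I drag 14 mm.

Call:
move_arm(
  steps=[
    {"dx": 0, "dy": 0, "dz": 0.03, "spin": 0},
    {"dx": 0, "dy": 0.1, "dz": 0, "spin": 0},
    {"dx": 0, "dy": 0.2, "dz": 0, "spin": 0},
    {"dx": 0, "dy": 0.2, "dz": 0, "spin": 0},
    {"dx": 0, "dy": 0.2, "dz": 0, "spin": 0},
    {"dx": 0, "dy": 0.2, "dz": 0, "spin": 0},
    {"dx": 0, "dy": 0.2, "dz": 0, "spin": 0},
    {"dx": 0, "dy": 0.2, "dz": 0, "spin": 0},
    {"dx": 0, "dy": 0.1, "dz": 0, "spin": 0},
    {"dx": 0, "dy": 0, "dz": 0, "spin": 0},
    {"dx": 0, "dy": 0, "dz": 0, "spin": 0},
  ],
)

```text
time: 15.3
ee_pos: [0.5404, -0.0149, 0.2338]
eef_rot: [0.704, 0.71, 0.0, 0.0]
ft_force: [-0.9, 1.7, 5.4]
width: 0.0006
grip_force: 2.7
```

```bash
python3 -c "
from h import *
plan(.54,-.0154,.2344)
W=imaging.camera('wrist');drum(W,ys=(0,.001,.002,.003,.004))"
```

```text
t 15.3 tcp [ 0.5404 -0.0149  0.2338] yaw_y 0.008 q7 0.12 d(cm) [-0.05 -0.04 -0.06] spin 0.0 F [-0.88  1.67  5.38] w 0.0006
x(mm) [-12, -11, -9, -8, -7, -6, -5, -4, -3, -2, -1, 0, 0, 1, 2, 3, 4, 5, 6, 7, 8, 9, 10, 11, 12]
y+0.0 [70, 57, 59, 58, 37, 20, 24, 26, 40, 147, 171, 91, 24, 35, 141, 67, 129, 104, 100, 79, 41, 51, 59, 59, 97]
y+1.0 [70, 56, 59, 56, 37, 23, 21, 27, 41, 146, 172, 89, 20, 32, 141, 67, 129, 100, 94, 83, 66, 59, 59, 59, 95]
y+2.0 [71, 55, 59, 57, 37, 21, 20, 20, 38, 145, 171, 94, 22, 34, 140, 66, 103, 77, 71, 70, 86, 78, 59, 58, 88]
y+3.0 [89, 79, 86, 86, 70, 60, 61, 61, 63, 109, 122, 76, 42, 54, 85, 61, 73, 66, 72, 74, 101, 94, 81, 79, 94]
y+4.0 [110, 110, 111, 111, 112, 111, 112, 112, 111, 112, 105, 60, 44, 92, 111, 111, 111, 110, 110, 110, 112, 110, 110, 110, 111]
```

The white bar is now in view, 2.0 mm short of the line. That is 0.22 rad, or 3.6 mm of rim.

Call:
move_arm(
  steps=[
    {"dx": 0, "dy": 0.12, "dz": 0, "spin": 0},
    {"dx": 0, "dy": 0.12, "dz": 0, "spin": 0},
    {"dx": 0, "dy": 0.12, "dz": 0, "spin": 0},
    {"dx": 0, "dy": 0, "dz": 0, "spin": 0},
    {"dx": 0, "dy": 0, "dz": 0, "spin": 0},
  ],
)

```text
time: 15.85
ee_pos: [0.5438, -0.0149, 0.2336]
eef_rot: [0.704, 0.71, 0.0, 0.0]
ft_force: [0.2, 1.0, 3.8]
width: 0.0005
grip_force: 1.9
```

```bash
python3 -c "
from h import *
W=imaging.camera('wrist');drum(W,ys=(0,.002,.004))"
```

```text
x(mm) [-12, -11, -9, -8, -7, -6, -5, -4, -3, -2, -1, 0, 0, 1, 2, 3, 4, 5, 6, 7, 8, 9, 10, 11, 12]
y+0.0 [70, 56, 59, 59, 40, 24, 27, 28, 28, 29, 47, 141, 170, 99, 30, 39, 155, 91, 112, 93, 80, 53, 58, 59, 94]
y+2.0 [73, 54, 57, 59, 38, 21, 21, 24, 29, 30, 45, 98, 112, 57, 30, 36, 152, 80, 80, 70, 81, 79, 60, 60, 94]
y+4.0 [110, 110, 112, 111, 112, 112, 111, 112, 112, 112, 105, 68, 49, 89, 111, 110, 108, 109, 109, 110, 110, 110, 109, 110, 110]
```

The bar is on the line. I lift off, open and check the gauge's pose.

Call:
move_arm(
  claw=0,
  steps=[
    {"dx": 0, "dy": 0, "dz": -0.5, "spin": 0},
    {"dx": 0, "dy": 0, "dz": -2, "spin": 0},
    {"dx": 0, "dy": 0, "dz": -3, "spin": 0},
    {"dx": -1.5, "dy": -0.4, "dz": -2, "spin": 0},
    {"dx": -3, "dy": -0.4, "dz": 0, "spin": 0},
    {"dx": -3, "dy": 0, "dz": 0, "spin": 0},
    {"dx": 0, "dy": 0, "dz": 0, "spin": 0},
    {"dx": 0, "dy": 0, "dz": 0, "spin": 0},
  ],
)

```text
time: 16.7
ee_pos: [0.536, -0.0905, 0.3084]
eef_rot: [0.705, 0.709, -0.0, -0.0]
ft_force: [0.3, 0.6, 0.3]
width: 0.0004
grip_force: 0.0
```

Call:
move_arm(
  claw=8.7,
  steps=[
    {"dx": 0, "dy": 0, "dz": 0, "spin": 0},
    {"dx": 0, "dy": 0, "dz": 0, "spin": 0},
    {"dx": 0, "dy": 0, "dz": 0, "spin": 0},
    {"dx": 0, "dy": 0, "dz": 0, "spin": 0},
  ],
)

```text
time: 17.1
ee_pos: [0.5363, -0.0895, 0.3085]
eef_rot: [0.704, 0.71, 0.0, -0.0]
ft_force: [0.3, 0.2, 0.1]
width: 0.0248
grip_force: 0.0
```

Run:
```python
from h import *
W=imaging.camera('wrist');plan(.5353,-.0093,.28,.008);np.savez('w4',**W)
drum(W,ys=(-.002,0,.002,.0055,-.0055))
# gauge top edges: profiles across in x and y at z=.047
g=cv2.cvtColor(W['img'],cv2.COLOR_RGB2GRAY).astype(np.float32)
def prof(a,b,n):
    P=np.linspace(a,b,n);p=np.array([proj(W,q,True) for q in P],np.float32)
    v=cv2.remap(g,p[None,:,0],p[None,:,1],1)[0];return P,np.gradient(cv2.GaussianBlur(v[None],(5,1),0)[0])
for y in(-.025,0.007):
    P,d=prof((.49,y,.047),(.58,y,.047),181);h=len(d)//2
    print('x edges at y',y,P[np.argmax(d[:h])][0],P[h+np.argmin(d[h:])][0])
for x in(.512,.558):
    P,d=prof((x,-.045,.047),(x,.027,.047),181);h=len(d)//2
    print('y edges at x',x,P[np.argmax(d[:h])][1],P[h+np.argmin(d[h:])][1])
```

```text
t 17.15 tcp [ 0.5363 -0.0896  0.3085] yaw_y 0.0086 q7 0.22 d(cm) [ 8.03 -0.03  2.85] spin 0.0006 F [ 0.79  0.09 -0.23] w 0.0288
x(mm) [-12, -11, -9, -8, -7, -6, -5, -4, -3, -2, -1, 0, 0, 1, 2, 3, 4, 5, 6, 7, 8, 9, 10, 11, 12]
y-2.0 [79, 65, 70, 63, 26, 25, 23, 26, 27, 27, 50, 139, 170, 96, 38, 60, 109, 98, 91, 95, 78, 75, 70, 66, 81]
y+0.0 [81, 67, 70, 62, 26, 23, 26, 28, 27, 28, 46, 139, 171, 95, 36, 61, 112, 100, 106, 106, 86, 82, 72, 70, 84]
y+2.0 [81, 65, 68, 62, 31, 23, 24, 26, 28, 28, 52, 142, 172, 96, 37, 43, 71, 64, 58, 46, 36, 56, 68, 69, 85]
y+5.5 [110, 111, 111, 110, 111, 111, 111, 111, 110, 112, 106, 73, 44, 81, 109, 111, 112, 110, 111, 111, 111, 109, 110, 111, 111]
y-5.5 [110, 109, 109, 109, 110, 110, 110, 110, 111, 111, 107, 81, 51, 78, 110, 112, 112, 111, 111, 110, 110, 109, 110, 110, 111]
x edges at y -0.025 0.5055 0.565
x edges at y 0.007 0.505 0.5655
y edges at x 0.512 -0.0298 0.0102
y edges at x 0.558 -0.0294 0.010599999999999998
```

The bar is still on the line and the gauge has not moved: centre (0.5353, -0.0096), yaw 0.009. I grasp it by its short ends.

Call:
move_arm(
  claw=8.7,
  steps=[
    {"dx": 2.5, "dy": -0.1, "dz": 0, "spin": 0},
    {"dx": 3, "dy": 0, "dz": 0, "spin": 0},
    {"dx": 2.5, "dy": 0, "dz": 0, "spin": 0},
    {"dx": 0, "dy": 0, "dz": 1, "spin": 0},
    {"dx": 0, "dy": 0, "dz": 1, "spin": 0},
    {"dx": 0, "dy": 0, "dz": 1, "spin": 0},
    {"dx": 0, "dy": 0, "dz": 1, "spin": 0},
    {"dx": 0, "dy": 0, "dz": 1, "spin": 0},
    {"dx": 0, "dy": 0, "dz": 0, "spin": 0},
    {"dx": 0, "dy": 0, "dz": 0, "spin": 0},
  ],
)

```text
time: 18.15
ee_pos: [0.5346, -0.0103, 0.2584]
eef_rot: [0.704, 0.71, -0.0, -0.0]
ft_force: [0.0, 0.0, -0.3]
width: 0.0868
grip_force: 0.0
```

```bash
python3 -c "
from h import *
plan(.5353,-.0096,.195,.0087)"
```

```text
t 18.15 tcp [ 0.5346 -0.0103  0.2584] yaw_y 0.0075 q7 0.09 d(cm) [0.07 0.07 6.34] spin -0.0012 F [ 0.    0.04 -0.26] w 0.0868
```

Call:
move_arm(
  steps=[
    {"dx": 0.05, "dy": 0.05, "dz": 1.5, "spin": 0},
    {"dx": 0, "dy": 0, "dz": 2, "spin": 0},
    {"dx": 0, "dy": 0, "dz": 1.8, "spin": 0},
    {"dx": 0, "dy": 0, "dz": 1, "spin": 0},
    {"dx": 0, "dy": 0, "dz": 0, "spin": 0},
    {"dx": 0, "dy": 0, "dz": 0, "spin": 0},
  ],
)

```text
time: 18.75
ee_pos: [0.5353, -0.0096, 0.1958]
eef_rot: [0.704, 0.71, 0.0, 0.0]
ft_force: [0.2, 0.3, -0.4]
width: 0.0869
grip_force: 0.0
```

Call:
move_arm(
  claw=5,
  squeeze=20,
  steps=[
    {"dx": 0, "dy": 0, "dz": 0, "spin": 0},
    {"dx": 0, "dy": 0, "dz": 0, "spin": 0},
    {"dx": 0, "dy": 0, "dz": 0, "spin": 0},
    {"dx": 0, "dy": 0, "dz": 0, "spin": 0},
    {"dx": 0, "dy": 0, "dz": 0, "spin": 0},
    {"dx": 0, "dy": 0, "dz": 0, "spin": 0},
    {"dx": 0, "dy": 0, "dz": 0, "spin": 0},
  ],
)

```text
time: 19.45
ee_pos: [0.535, -0.0095, 0.1957]
eef_rot: [0.704, 0.71, 0.0, -0.0]
ft_force: [-2.7, 0.3, 5.8]
width: 0.0597
grip_force: 20.0
```

Call:
move_arm(
  steps=[
    {"dx": 0, "dy": 0, "dz": -0.5, "spin": 0},
    {"dx": 0, "dy": 0, "dz": -1.5, "spin": 0},
    {"dx": 0, "dy": 0, "dz": -2, "spin": 0},
    {"dx": 0, "dy": 0, "dz": -2, "spin": 0},
    {"dx": 0, "dy": 0, "dz": -2, "spin": 0},
    {"dx": 0, "dy": 0, "dz": -1, "spin": 0},
    {"dx": 0, "dy": 0, "dz": 0, "spin": 0},
    {"dx": 0, "dy": 0, "dz": 0, "spin": 0},
  ],
)

```text
time: 20.25
ee_pos: [0.5348, -0.0094, 0.2851]
eef_rot: [0.704, 0.71, -0.0, -0.0]
ft_force: [1.3, -0.7, -3.7]
width: 0.0601
grip_force: 20.0
```

Call:
move_arm(
  steps=[
    {"dx": -1, "dy": -0.1, "dz": 0, "spin": 0},
    {"dx": -2, "dy": -0.2, "dz": 0, "spin": 0},
    {"dx": -3, "dy": -0.3, "dz": 0, "spin": 0},
    {"dx": -3.5, "dy": -0.3, "dz": 0, "spin": 0},
    {"dx": -3.5, "dy": -0.3, "dz": 0, "spin": 0},
    {"dx": -3.5, "dy": -0.3, "dz": 0, "spin": 0},
    {"dx": -3.5, "dy": -0.3, "dz": 0, "spin": 0},
    {"dx": -3.5, "dy": -0.3, "dz": 0, "spin": 0},
    {"dx": -3, "dy": -0.3, "dz": 0, "spin": 0},
    {"dx": -2.5, "dy": -0.3, "dz": 0, "spin": 0},
    {"dx": -1, "dy": 0, "dz": 0, "spin": 0},
    {"dx": 0, "dy": 0, "dz": 0, "spin": 0},
  ],
)

```text
time: 21.45
ee_pos: [0.5095, -0.3114, 0.2848]
eef_rot: [0.705, 0.709, -0.001, -0.0]
ft_force: [-0.0, 0.1, -4.6]
width: 0.0596
grip_force: 20.0
```

Run:
```python
from h import *
W=imaging.camera('wrist');plan(.508,-.225,.285,.0);np.savez('w5',**W)
u,v=proj(W,(.508,-.225,.03),True).astype(int);print(u,v)
x0,y0=max(u-80,0),max(v-60,0);print(x0,y0)
save(0,cv2.resize(W['img'][y0:y0+120,x0:x0+160],(800,600),interpolation=2),'dock')
```

```text
t 21.5 tcp [ 0.5102 -0.3098  0.2847] yaw_y 0.007 q7 0.7 d(cm) [ 8.48 -0.16 -0.02] spin 0.007 F [-0.49 -0.26 -5.36] w 0.0601
314 95
234 35
```

View pics/dock.png

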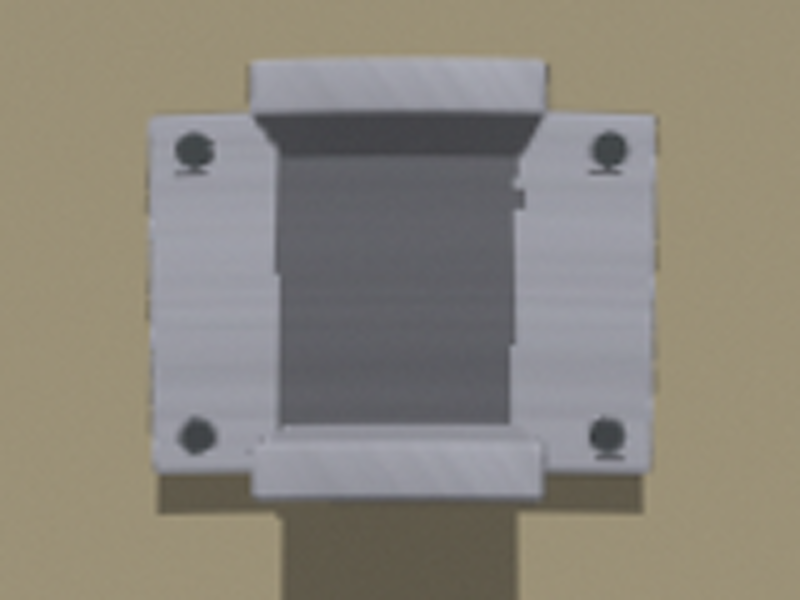

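The aluminium dock is seen from above, x to the right. The upper wall's top runs rows 58-110 and the lower wall's rows 443-497, both across columns 252-546. The base spans columns 150-655.

Run:
```python
from h import *
W=np.load('w5.npz')
f=lambda x,y,z:onz(W,234+(x+.5)/5-.5,35+(y+.5)/5-.5,z,True)[:2]
q=[f(250,60,.054),f(547,60,.054),f(250,497,.054),f(545,497,.054)];print(np.round(q,4),np.mean(q,0))
i=[f(255,111,.054),f(546,111,.054),f(252,442,.054),f(545,442,.054)];print(np.round(i,4),np.mean(i,0))
b=[f(150,116,.006),f(656,116,.006),f(155,472,.006),f(652,472,.006)];print(np.round(b,4),np.mean(b,0))
for s in(q,i,b): print('yaw',[np.arctan2(*(s[k+1]-s[k])[::-1]).round(4) for k in(0,2)])
c=np.mean(np.array([np.mean(q,0),np.mean(i,0),np.mean(b,0)]),0);print(c)
# held gauge: zero line in this view
D=imaging.camera('wrist');s=telemetry.read_state();print(s['ee_pos'])
g=cv2.cvtColor(D['img'],cv2.COLOR_RGB2GRAY).astype(np.float32)
z=s['ee_pos'][2]-.164-.0288+.044
for oy in(.017,.018,.005,.006):
    P=np.array([proj(D,(s['ee_pos'][0]+x,s['ee_pos'][1]+oy,z),True) for x in np.arange(-.008,.0081,.001)],np.float32)
    print(oy,cv2.remap(g,P[None,:,0],P[None,:,1],1)[0].astype(int).tolist())
plan(c[0],c[1],.285,0)
```

```text
[[ 0.4877 -0.1914]
 [ 0.5273 -0.1913]
 [ 0.4875 -0.2516]
 [ 0.5277 -0.2514]] [ 0.50754212 -0.2214258 ]
[[ 0.4884 -0.1985]
 [ 0.5272 -0.1985]
 [ 0.4878 -0.244 ]
 [ 0.5276 -0.2439]] [ 0.50775114 -0.22122872]
[[ 0.4659 -0.1916]
 [ 0.5494 -0.1914]
 [ 0.4663 -0.252 ]
 [ 0.5497 -0.2517]] [ 0.50781562 -0.2216662 ]
yaw [np.float64(0.0011), np.float64(0.0034)]
yaw [np.float64(0.0018), np.float64(0.0032)]
yaw [np.float64(0.0023), np.float64(0.0038)]
[ 0.50770296 -0.22144024]
[ 0.51063458 -0.30882072  0.28484838]
0.017 [94, 94, 94, 96, 95, 95, 95, 80, 26, 41, 95, 95, 95, 96, 95, 94, 94]
0.018 [94, 94, 95, 95, 95, 95, 96, 80, 31, 44, 95, 95, 95, 95, 95, 94, 94]
0.005 [94, 94, 94, 95, 95, 96, 96, 84, 30, 51, 95, 95, 95, 95, 95, 94, 95]
0.006 [91, 92, 92, 92, 92, 93, 92, 91, 86, 83, 91, 93, 92, 91, 92, 92, 92]
t 21.55 tcp [ 0.5106 -0.3088  0.2848] yaw_y 0.0086 q7 0.7 d(cm) [ 8.74 -0.22 -0.01] spin 0.0086 F [-0.26 -0.05 -5.16] w 0.0601
```

Call:
move_arm(
  steps=[
    {"dx": 1.2, "dy": 0, "dz": 0, "spin": 0.005},
    {"dx": 2.5, "dy": -0.1, "dz": 0, "spin": 0},
    {"dx": 2.5, "dy": -0.12, "dz": 0, "spin": 0},
    {"dx": 1.74, "dy": 0, "dz": 0, "spin": 0},
    {"dx": 0.8, "dy": 0, "dz": 0, "spin": 0},
    {"dx": 0, "dy": 0, "dz": 1, "spin": 0},
    {"dx": 0, "dy": 0, "dz": 1, "spin": 0},
    {"dx": 0, "dy": 0, "dz": 0.5, "spin": 0},
    {"dx": 0, "dy": 0, "dz": 0, "spin": 0},
    {"dx": 0, "dy": 0, "dz": 0, "spin": 0},
    {"dx": 0, "dy": 0, "dz": 0, "spin": 0},
  ],
)

```text
time: 22.65
ee_pos: [0.508, -0.2228, 0.2607]
eef_rot: [0.706, 0.708, 0.0, 0.0]
ft_force: [0.1, 0.2, -4.2]
width: 0.0598
grip_force: 20.0
```

Run:
```python
from h import *
D=imaging.camera('wrist');plan(.5077,-.2214,.1988,.003)
s=telemetry.read_state();g=cv2.cvtColor(D['img'],cv2.COLOR_RGB2GRAY).astype(np.float32)
# visible far (+y) dock wall top: edges along y at x=ends beyond the gauge view
for x in(.492,.508,.523):
    P=np.arange(-.205,-.185,.0005);p=np.array([proj(D,(x,y,.054),True) for y in P],np.float32)
    v=cv2.remap(g,p[None,:,0],p[None,:,1],1)[0];print(x,v.astype(int).tolist())
```

```text
t 22.7 tcp [ 0.5081 -0.2227  0.2608] yaw_y 0.0025 q7 0.53 d(cm) [ 0.13 -0.04  6.2 ] spin -0.0005 F [ 0.13  0.22 -3.95] w 0.0599
0.492 [95, 95, 95, 95, 95, 96, 96, 96, 96, 97, 97, 100, 109, 127, 144, 153, 153, 153, 153, 154, 154, 155, 156, 156, 157, 159, 172, 175, 166, 147, 146, 146, 146, 146, 146, 146, 146, 146, 146, 147]
0.508 [95, 95, 94, 94, 95, 96, 96, 95, 95, 96, 96, 98, 102, 120, 139, 152, 154, 154, 155, 156, 156, 156, 157, 157, 157, 158, 170, 174, 166, 147, 147, 146, 146, 147, 146, 146, 146, 146, 146, 146]
0.523 [155, 154, 153, 153, 155, 155, 154, 154, 154, 154, 155, 153, 136, 135, 144, 154, 154, 156, 157, 159, 159, 160, 161, 161, 160, 160, 170, 175, 167, 147, 144, 144, 144, 144, 144, 144, 144, 144, 144, 144]
```

Call:
move_arm(
  steps=[
    {"dx": 0.14, "dy": -0.04, "dz": 0, "spin": 0},
    {"dx": 0, "dy": 0, "dz": 0, "spin": 0},
    {"dx": 0, "dy": 0, "dz": 0.5, "spin": 0},
    {"dx": 0, "dy": 0, "dz": 0.8, "spin": 0},
    {"dx": 0, "dy": 0, "dz": 0.5, "spin": 0},
    {"dx": 0, "dy": 0, "dz": 0, "spin": 0},
    {"dx": 0, "dy": 0, "dz": 0, "spin": 0},
  ],
)

```text
time: 23.4
ee_pos: [0.5075, -0.2209, 0.2423]
eef_rot: [0.706, 0.708, -0.0, -0.0]
ft_force: [-0.0, 0.4, -4.2]
width: 0.0598
grip_force: 20.0
```

Call:
move_arm(
  steps=[
    {"dx": 0, "dy": 0, "dz": 0.3, "spin": 0},
    {"dx": 0, "dy": 0, "dz": 0.5, "spin": 0},
    {"dx": 0, "dy": 0, "dz": 0.5, "spin": 0},
    {"dx": 0, "dy": 0, "dz": 0, "spin": 0},
    {"dx": 0, "dy": 0, "dz": 0, "spin": 0},
  ],
)

```text
time: 23.9
ee_pos: [0.5075, -0.2209, 0.2293]
eef_rot: [0.706, 0.708, -0.0, -0.0]
ft_force: [0.3, 0.3, -4.4]
width: 0.0598
grip_force: 20.0
```

Call:
move_arm(
  steps=[
    {"dx": 0, "dy": 0, "dz": 0.3, "spin": 0},
    {"dx": 0, "dy": 0, "dz": 0.6, "spin": 0},
    {"dx": 0, "dy": 0, "dz": 0.6, "spin": 0},
    {"dx": 0, "dy": 0, "dz": 0.6, "spin": 0},
    {"dx": 0, "dy": 0, "dz": 0.4, "spin": 0},
    {"dx": 0, "dy": 0, "dz": 0.3, "spin": 0},
    {"dx": 0, "dy": 0, "dz": 0.15, "spin": 0},
    {"dx": 0, "dy": 0, "dz": 0, "spin": 0},
    {"dx": 0, "dy": 0, "dz": 0, "spin": 0},
  ],
)

```text
time: 24.8
ee_pos: [0.5077, -0.2209, 0.2002]
eef_rot: [0.706, 0.708, 0.0, 0.0]
ft_force: [0.3, 0.0, -4.1]
width: 0.0598
grip_force: 20.0
```

Call:
move_arm(
  steps=[
    {"dx": 0, "dy": 0, "dz": 0.06, "spin": 0},
    {"dx": 0, "dy": 0, "dz": 0.05, "spin": 0},
    {"dx": 0, "dy": 0, "dz": 0, "spin": 0},
    {"dx": 0, "dy": 0, "dz": 0, "spin": 0},
  ],
)

```text
time: 25.2
ee_pos: [0.5076, -0.2209, 0.1989]
eef_rot: [0.706, 0.708, 0.0, 0.0]
ft_force: [-0.2, -0.3, -4.7]
width: 0.0597
grip_force: 20.0
```

Call:
move_arm(
  steps=[
    {"dx": 0, "dy": 0, "dz": 0.05, "spin": 0},
    {"dx": 0, "dy": 0, "dz": 0.03, "spin": 0},
    {"dx": 0, "dy": 0, "dz": 0, "spin": 0},
    {"dx": 0, "dy": 0, "dz": 0, "spin": 0},
  ],
)

```text
time: 25.6
ee_pos: [0.5076, -0.221, 0.1987]
eef_rot: [0.706, 0.708, 0.0, -0.0]
ft_force: [-3.6, 1.4, 6.6]
width: 0.0598
grip_force: 20.0
```

On the floor. I release and rise.

Call:
move_arm(
  claw=8.7,
  steps=[
    {"dx": 0, "dy": 0, "dz": 0, "spin": 0},
    {"dx": 0, "dy": 0, "dz": 0, "spin": 0},
    {"dx": 0, "dy": 0, "dz": 0, "spin": 0},
    {"dx": 0, "dy": 0, "dz": 0, "spin": 0},
    {"dx": 0, "dy": 0, "dz": 0, "spin": 0},
    {"dx": 0, "dy": 0, "dz": -1, "spin": 0},
    {"dx": 0, "dy": 0, "dz": -2.5, "spin": 0},
    {"dx": 0, "dy": 0, "dz": -3, "spin": 0},
    {"dx": -2, "dy": 0, "dz": -3, "spin": 0},
    {"dx": -3, "dy": 0, "dz": -1, "spin": 0},
    {"dx": -3, "dy": 0, "dz": 0, "spin": 0},
    {"dx": 0, "dy": 0, "dz": 0, "spin": 0},
  ],
)

```text
time: 26.8
ee_pos: [0.5065, -0.3051, 0.3047]
eef_rot: [0.708, 0.706, -0.001, 0.001]
ft_force: [-0.8, -0.6, 0.8]
width: 0.0871
grip_force: 0.0
```

Call:
move_arm(
  steps=[
    {"dx": 0, "dy": 0, "dz": 0, "spin": 0},
    {"dx": 0, "dy": 0, "dz": 0, "spin": 0},
    {"dx": 0, "dy": 0, "dz": 0, "spin": 0},
  ],
)

```text
time: 27.1
ee_pos: [0.5081, -0.2999, 0.3031]
eef_rot: [0.706, 0.709, 0.0, -0.0]
ft_force: [0.1, -0.2, -0.4]
width: 0.0869
grip_force: 0.0
```

Run:
```python
from h import *
W=imaging.camera('wrist');plan(.5077,-.2214,.3)
drum(W,cx=.5077,cy=-.2214+.011,z=.049,ys=(-.002,0,.002,.0055,-.0055))
g=cv2.cvtColor(W['img'],cv2.COLOR_RGB2GRAY).astype(np.float32)
for a,b in(((.47,-.235,.05),(.545,-.235,.05)),((.508-.015,-.255,.05),(.508-.015,-.187,.05))):
    P=np.linspace(a,b,76);p=np.array([proj(W,q,True) for q in P],np.float32)
    print(P[0].round(3),P[-1].round(3),cv2.remap(g,p[None,:,0],p[None,:,1],1)[0].astype(int).tolist())
```

```text
t 27.15 tcp [ 0.5081 -0.2999  0.3031] yaw_y 0.0044 q7 0.67 d(cm) [ 7.85 -0.01  0.32] spin 0.0 F [ 0.39  0.29 -0.54] w 0.0873
x(mm) [-12, -11, -9, -8, -7, -6, -5, -4, -3, -2, -1, 0, 0, 1, 2, 3, 4, 5, 6, 7, 8, 9, 10, 11, 12]
y-2.0 [96, 69, 55, 61, 56, 27, 19, 21, 23, 21, 24, 51, 113, 149, 90, 24, 33, 70, 35, 57, 43, 40, 54, 60, 57]
y+0.0 [95, 70, 56, 61, 55, 25, 16, 20, 22, 24, 24, 50, 113, 148, 90, 25, 46, 118, 61, 113, 85, 88, 74, 60, 56]
y+2.0 [96, 71, 57, 61, 48, 23, 18, 20, 23, 22, 24, 50, 114, 149, 89, 23, 43, 104, 54, 94, 56, 51, 57, 60, 55]
y+5.5 [96, 95, 95, 95, 97, 96, 96, 97, 97, 95, 96, 89, 56, 24, 68, 97, 98, 97, 96, 97, 97, 95, 95, 96, 96]
y-5.5 [95, 95, 95, 95, 95, 95, 95, 96, 96, 97, 96, 90, 57, 28, 67, 97, 97, 96, 96, 96, 95, 94, 95, 95, 95]
[ 0.47  -0.235  0.05 ] [ 0.545 -0.235  0.05 ] [143, 143, 128, 143, 153, 153, 154, 154, 141, 107, 98, 98, 98, 97, 98, 97, 98, 97, 97, 97, 97, 97, 97, 98, 98, 99, 98, 99, 97, 96, 93, 72, 61, 61, 61, 61, 61, 62, 62, 62, 62, 62, 62, 61, 69, 93, 95, 96, 96, 99, 100, 99, 100, 100, 100, 100, 99, 99, 100, 100, 100, 100, 100, 100, 100, 100, 100, 102, 106, 137, 151, 151, 147, 140, 143, 144]
[ 0.493 -0.255  0.05 ] [ 0.493 -0.187  0.05 ] [87, 87, 92, 122, 145, 150, 149, 151, 152, 153, 155, 156, 111, 75, 76, 70, 82, 91, 95, 96, 96, 97, 98, 99, 94, 59, 52, 53, 51, 53, 52, 52, 54, 51, 48, 47, 52, 70, 90, 96, 96, 96, 96, 96, 96, 97, 95, 95, 96, 96, 95, 96, 96, 95, 96, 97, 96, 96, 95, 77, 68, 68, 86, 142, 150, 152, 151, 154, 156, 158, 157, 148, 143, 143, 143, 143]
```

The bar is on the line and the gauge is seated and centred, within about 1 mm. I hand in.

```bash
python3 -c "
from h import *
print(job.close_job())"
```

```text
the job is handed in; nothing more can be done
None
```

The job is handed in: the gauge is released and seated in the aluminium dock, centred to about 1 mm, with its bar on the zero line at about 27 s of the 72 s; the hand-in returned no verdict.

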